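# Scrape the trimming board clean into its chip drawer

### The arm

A 6-joint arm with a two-finger parallel gripper is mounted at the origin on the work surface. World frame = base frame: x ahead of the robot, y to its left, z up, the work surface at z = 0. Lengths are in m, angles in rad, forces in N, time in s.
With the tool pointing down it reaches from about 0.375 to 0.975 m from the base axis. Payload 3.8 kg.
Tool frame: the origin (TCP) lies at the very end of the fingers, on their centre line; the grasp point (between the pads) lies 19 mm behind it; z points along the fingers, y is the line along which they close (so a half turn about z gives the same grasp; the last joint's range is limited). The gripper opens to 85 mm and grips with 20 to 120 N. Pads are 22 mm wide; open, the fingers measure 114 mm over their backs; the gripper's body (76 mm by 85 mm) begins 54 mm behind the grasp point. The pads swing forward as they close: fully open they stand 13 mm farther back than shut.
Start: joints at [1.184, 0.264, 1.604, -0, 1.274, -0.037], TCP at [0.231, 0.634, 0.231] pointing down, gripper open.
Joint ranges: [-2.63, 2.63], [-0.94, 2.18], [0.31, 2.57], [-1.31, 4.45], [0, 2.66], [-2.55, 2.55]. Speed limits (rad/s): [2.57, 2.57, 3.14, 3.14, 3.14, 3.14].

### API

Orientations are given as a rotation vector (axis times angle).
In Python, from workcell import read_state, read_camera, calibration, finish_job gives the robot as it stands.
- The arm moves only by the tool step_arm, never from a script. Its argument "commands" is a list of rows, each an object of numbers: "fingers": the gripper's target within -1 to 1 (shut at 1, half-way at 0, fully open at -1); "dx", "dy", "dz": the shift along the tool's x, y, z in m; "roll": the turn about the tool's z in degrees. In form: [{"fingers": .., "dx": .., "dy": .., "dz": .., "roll": ..}, ...]. A call has 1 to 8 rows; each row is the pose to reach, as a shift and turn from the pose commanded when the call began, along the tool's axes at that moment; what a row does not reach only later rows make up. A row lasts 1/8 s, in which the tool goes at most 62.5 mm and 10.7 degrees, less where a joint would pass 70% of its speed; a pose out of reach is approached as far as the arm can. A call with a gripper value outside its range is refused whole. The fingers move at their own pace and stop on an object; "squeeze" is the grip in N (left out, the last holds). Time passes only in rows, so rows that repeat a pose let the fingers close. It gives the time, the measured TCP pose, the force, the opening and the grip force at its end, in the units of the state.
- read_state(): the state, without advancing time (a new reading comes with each control period).
- read_camera(name): name is "scene" or "top" or "wrist"; returns (picture, depth): 480x640x3 uint8, blue, green, red; 480x640 float32, m along the optical axis (not along the pixel's ray), 0 where there is no reading.
- calibration(name): a dict with "intrinsics" (3x3 intrinsics, pixels), "k1" (the pictures are not rectified: a ray, as slopes to the right and down, at radius r is drawn at 1 + k1 r^2 times it, then the intrinsics apply), "world_to_cam" (4x4, takes a point from world to camera coordinates). Camera axes: x right, y up, looking along -z (the intrinsics and any distortion apply to the point x, -y, -z); pixel columns grow to the right and rows downward; lengths in m; the calibration is good to about 2 mm. A picture is of the moment at which its call begins: read the wrist's pose just before it. calibration takes no time and is no camera call; for the wrist camera it gives the pose at the moment of the call.
- finish_job(): hands the job in; it is judged then, once.
The state is a dict: "time": time; "q": joint angles; "joint_vel": joint speeds; "joint_torque": joint torques, N m; "tool_pos": TCP position; "tcp_rot": TCP orientation; "wrist_force": force on the tool from outside, world axes, zero at the start; "torque": the same for the moment, N m; "width": opening from 0.0 (shut) to 1.0 (fully open); "grip_force": force on a finger pad.
Only numpy, scipy, OpenCV 4.12 (cv2) and the standard library are available. Lean on these libraries where they do the work, as an engineer would, in place of code of your own. Each camera call takes 0.05 s, during which the arm holds its last target. There are 200 camera calls.

### The job

Clear the plaster off the trimming board: first pull the chip drawer under it fully out, then take the wooden scraper block from its rest and with it (not with the fingers) sweep all five chips over the board's open edge into the drawer. Set the scraper back upright in its rest and push the drawer fully home with the chips in it, leaving the other things on the table where they are.

Things in the scene. Friction and masses are not known exactly. Their poses are not given: they have to be found in the camera images.
- station: Fixed wooden trimming station on the table, 226 (local x) x 208 (local y) x 84 mm tall. Origin: on the table under the middle of its board. A drawer slides out below the board towards local -x, which points roughly to world -y (the robot's right). Dark board top 70 mm above the table; fences round three sides rise 14 mm higher.
- board_edge (a point): Middle of the board's open front edge (no fence), on the board top: station-local x = -110 mm, y = 0, z = 70 mm; axes as the station's. From here the flat clear board runs 214 mm towards local +x to the back fence and 80 mm to each side fence. The chips lie 20 to 145 mm from this edge.
- chip_drawer (a joint): How far the chip drawer is pulled out (m): 0 = fully home, 0.11 = fully out at its stop; it may start a little ajar. About 2 N of friction, stays where it is left.
- drawer_in (a point): Centre of the drawer's inner floor (9 mm above the table), axes as the station's. Inside: 194 (x) x 170 (y) mm, walls 5 mm thick, 43 mm deep; moves with the drawer.
- drawer_bar (a point): Middle of the drawer's handle: a round steel bar 10 mm thick along local y, at 40 mm height, straight for 110 mm between two posts (55 mm either side), 45 mm of clear space between it and the drawer's front face. Fingertips can go down behind it (local +x side) to hook it out, or it can be pinched or pushed.
- scraper: Loose scraper block, 0.15-0.31 kg, standing upright in its rest. Foot 26 (local x) x 110 (local y) x 30 mm tall with a dark steel strip below; on it a wooden grip rib 18 (x) x 60 (y) mm, from 30 to 75 mm height, to be gripped across x. Origin: centre of its underside. Either way round is the same.
- scraper_rest: Fixed shallow wooden tray for the scraper, 54 (local x) x 138 (local y) x 16 mm tall, walls 5 mm, inside 44 x 128 mm, inner floor 5 mm above the table. Origin: on the table under its middle. It stands left or right of the station.
- chip1: one of five loose off-white plaster chips, about 24-29 x 15-19 mm, 10 mm thick, 12 g, lying flat on the station's board at the start; origin: centre of its underside
- chip2: one of five loose off-white plaster chips, about 24-29 x 15-19 mm, 10 mm thick, 12 g, lying flat on the station's board at the start; origin: centre of its underside
- chip3: one of five loose off-white plaster chips, about 24-29 x 15-19 mm, 10 mm thick, 12 g, lying flat on the station's board at the start; origin: centre of its underside
- chip4: one of five loose off-white plaster chips, about 24-29 x 15-19 mm, 10 mm thick, 12 g, lying flat on the station's board at the start; origin: centre of its underside
- chip5: one of five loose off-white plaster chips, about 24-29 x 15-19 mm, 10 mm thick, 12 g, lying flat on the station's board at the start; origin: centre of its underside
- paint_can: Bystander, to be left alone: steel paint can, 100 dia x 122 tall; origin under its middle
- tape_roll: Bystander, to be left alone: cardboard-coloured roll of tape lying flat, 100 dia x 24 tall; origin under its middle
- tin_lid: Bystander, to be left alone: steel lid disc lying flat, 84 dia x 10 tall; origin under its middle
- jar: Bystander, to be left alone: jar with white lid, 72 dia x 90 tall; origin under its middle

How it is judged:
By the outcome, as a careful person would: the job done as asked, in the order asked, and still so for the second after the job is handed in, with the robot touching nothing.
It also fails if it takes over 72 s, if anything falls off the work surface, if the arm or the gripper's body presses on something with over 40 N, if the wrist force passes 120 N, or if a joint passes its speed limit or range.

## Working session

There is one attempt and no reset: what is moved stays moved. The work goes in short steps, Python scripts to look and compute and a tool call to move; the robot and the scene stay as the last step left them, time stands still between calls to the robot, and variables do not carry over. Pictures are saved under pics/ and viewed, at most 10 in all, crops included, and the job is handed in when it is done.

Besides the shell and the picture viewer there is one more tool, called after "Request:" as a command line: name --argument value ..., lists and objects as JSON in quotes. step_arm: Moves the arm, as the interface text tells. Its arguments: {"type":"object","properties":{"commands":{"type":"array","items":{"type":"object","properties":{"fingers":{"type":"number"},"dx":{"type":"number"},"dy":{"type":"number"},"dz":{"type":"number"},"roll":{"type":"number"}}}},"squeeze":{"type":"number"}},"required":["commands"]}

```bash
mkdir -p pics; ls
cat > h.py <<'E'
import numpy as np, cv2
from workcell import *
def snap(n,f):
    c=calibration(n); p,d=read_camera(n); cv2.imwrite(f'pics/{f}.png',p); np.savez(f'pics/{f}.npz',p=p,d=d,K=c['intrinsics'],k1=c['k1'],T=c['world_to_cam']); return p,d,c
def load(f):
    z=np.load(f'pics/{f}.npz'); return z['p'],z['d'],dict(intrinsics=z['K'],k1=float(z['k1']),world_to_cam=z['T'])
def ray(c,uv):
    K=np.array(c['intrinsics']);uv=np.atleast_2d(uv).astype(float)
    s=cv2.undistortPoints(uv[:,None],K,np.array([c['k1'],0,0,0.]))[:,0]
    T=np.array(c['world_to_cam']);R=T[:3,:3]
    d=np.c_[s[:,0],-s[:,1],-np.ones(len(s))]@R
    return -R.T@T[:3,3],d
def onz(c,uv,z):
    o,d=ray(c,uv); return o+d*((z-o[2])/d[:,2])[:,None]
def cloud(c,dep):
    v,u=np.mgrid[:480,:640]; o,d=ray(c,np.c_[u.ravel(),v.ravel()]); return (o+d*dep.ravel()[:,None]).reshape(480,640,3)
E
python3 - <<'E'
from h import *
s=read_state();print(s)
for n in('top','scene'):
    p,d,c=snap(n,n+'0');print(n,c['k1'],np.array(c['intrinsics']).tolist(),ray(c,[[320,240]]))
E
```

```text
pics
{'time': 0.0, 'q': array([ 1.18409731e+00,  2.64748672e-01,  1.60538699e+00, -2.60006214e-05,
        1.27372615e+00, -3.69286982e-02]), 'joint_vel': array([-1.82704018e-03, -1.63196682e-03, -1.01584185e-03,  8.45630118e-05,
       -1.49091679e-04, -2.60316381e-04]), 'joint_torque': array([ 1.84389886e-03, -5.15092385e+01, -3.67326558e+01,  2.13273188e-05,
        1.26670586e-02, -1.44543662e-05]), 'tool_pos': array([0.23105656, 0.63342725, 0.22995806]), 'tcp_rot': array([-0.54653065, -3.09322678,  0.00349243]), 'wrist_force': array([ 0.14761776, -0.08475145,  0.43792331]), 'torque': array([-0.00388918,  0.01893133,  0.08041691]), 'grip_force': 0.0, 'width': 0.9985104548675623}
top -0.01621530444863384 [[479.3480397290977, 0.0, 325.1259174990349], [0.0, 479.3480397290977, 237.8270641708463], [0.0, 0.0, 1.0]] (array([ 0.3635272 , -0.00532629,  1.10622252]), array([[ 0.15135967,  0.00970048, -0.98849939]]))
scene 0.02030415985530386 [[597.8720254423667, 0.0, 321.8356199877999], [0.0, 597.8720254423667, 225.82973238648478], [0.0, 0.0, 1.0]] (array([ 0.94661256, -0.60350221,  1.13999767]), array([[-0.32158422,  0.43958373, -0.83899994]]))
```

View pics/top0.png

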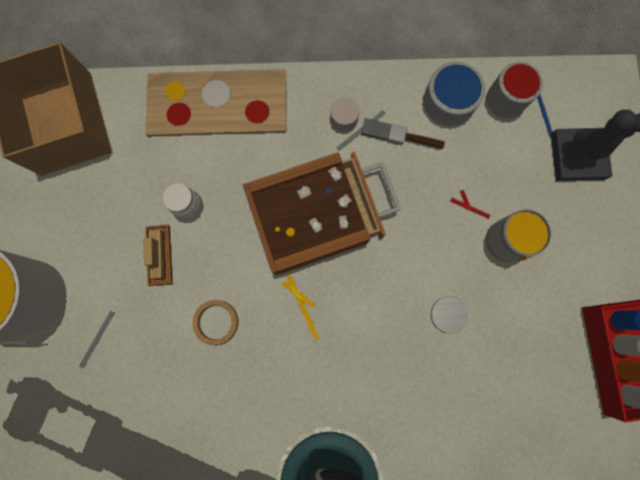

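View pics/scene0.png

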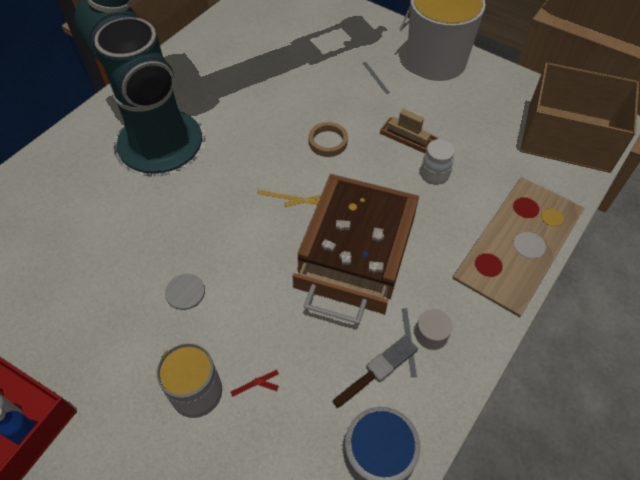

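The top view shows the station at about (315,213) with the handle bar at (388,190), slightly ajar. The scraper and its rest are at (158,255), the tape roll at (215,322), the jar at (180,200) and the tin lid at (450,314). There are five white chips on the board, plus flat coloured specks. The scene view agrees with this.

```bash
cat > m.py <<'E'
from h import *
def rect(P):
    (c,s,a)=cv2.minAreaRect((P[:,:2]*1000).astype(np.float32)); return np.round(c,1),np.round(s,1),round(a,1)
def main(f):
  p,d,c=load(f);X=cloud(c,d);z=X[...,2]
  def reg(u0,v0,u1,v1):
    m=np.zeros(z.shape,bool);m[v0:v1,u0:u1]=1;return m
  def big(m):
    n,l,st,_=cv2.connectedComponentsWithStats(m.astype(np.uint8));return l==1+np.argmax(st[1:,4])
  hsv=cv2.cvtColor(p,cv2.COLOR_BGR2HSV)
  print('table z',np.median(z[350:400,330:420]))
  R=reg(225,135,410,290)
  m=R&(z>.077)&(z<.095);print('fence depth',rect(X[m]),np.median(z[m]))
  # hull by ray on z=.084
  uv=np.argwhere(m)[:,::-1];print('fence ray',rect(onz(c,uv,.084)))
  h=reg(362,155,410,225)&(z>.03)&(z<.055)&(hsv[...,1]<60)
  print('handle',rect(X[h]),h.sum(), np.median(z[h]))
  S=reg(135,215,185,295)
  g=big(S&(z>.06));print('grip',rect(X[g]),rect(onz(c,np.argwhere(g)[:,::-1],.080)),np.median(z[g]))
  r=S&(z>.009)&(z<.022);print('rest+',rect(X[r]),rect(onz(c,np.argwhere(r)[:,::-1],.016)))
  f=S&(z>.028)&(z<.042);print('foot',rect(X[f]))
  w=reg(255,160,375,260)&(hsv[...,1]<60)&(hsv[...,2]>130)&(z>.06)
  n,l,st,ce=cv2.connectedComponentsWithStats(w.astype(np.uint8))
  for i in range(1,n):
    if st[i,4]>8: print('chip',ce[i].round(1),st[i,4],rect(onz(c,np.argwhere(l==i)[:,::-1],.080)),np.median(z[l==i]).round(4))
  for nm,b,zz in(('jar',(155,175,210,225),.09),('tape',(185,290,245,350),.024),('lid',(425,290,475,340),.01)):
    k=reg(*b)&(abs(z-zz)<.006);print(nm,rect(X[k]))
if __name__=='__main__':
  import sys;main(sys.argv[1])
E
python3 m.py top0
```

```text
table z -0.0006596860714032093
fence depth (array([586.6,  34. ]), array([209.3, 225.9]), 17.6) 0.08303998054683448
fence ray (array([585.7,  33.7]), array([208.1, 225.2]), 17.7)
handle (array([ 641. , -137.1]), array([120.5,  54.9]), 17.4) 388 0.043282329962892385
grip (array([426.3, 201.3]), array([427.8,  59. ]), 65.2) (array([507.1, 375.6]), array([61.8, 21.8]), 1.6) 0.07896309660472367
rest+ (array([515.9, 361. ]), array([149.6,  95. ]), 4.8) (array([516.2, 361.3]), array([151.4,  92.1]), 3.6)
foot (array([529.2, 371.2]), array([ 67.3, 152.1]), 69.2)
chip [334.9 173.3] 78 (array([669.6, -32.5]), array([25.8, 16.8]), 36.0) 0.0799
chip [304.  191.5] 79 (array([628.6,  37.3]), array([19., 22.]), 42.7) 0.0796
chip [343.8 200.5] 78 (array([606.9, -50.2]), array([17.2, 23.8]), 43.9) 0.0793
chip [343.  221.6] 63 (array([560. , -47.5]), array([15.2, 20. ]), 88.4) 0.0794
chip [315.3 224.5] 82 (array([555.7,  13.9]), array([26.4, 16.6]), 35.0) 0.0798
jar (array([624.1, 314.8]), array([63.1, 61.8]), 65.5)
tape (array([351.2, 244.9]), array([97.9, 97.1]), 88.2)
lid (array([ 355.2, -283.9]), array([91.3, 99.9]), 0.5)
```

```bash
cat >> h.py <<'E'
from scipy.spatial.transform import Rotation as Ro
SA=np.array([-.304,.953,0]);SA/=np.linalg.norm(SA);SB=np.array([-SA[1],SA[0],0])
SO=np.array([586.2,33.9,0])/1000-.003*SA
def st(x,y,z): return SO+SA*x/1000+SB*y/1000+np.array([0,0,z/1000])
def sl(P): r=np.asarray(P)-SO; return np.round(np.array([r@SA,r@SB,r[2]])*1000,1)
def go(P,yd=None):
    s=read_state();R=Ro.from_rotvec(s['tcp_rot']).as_matrix();d=R.T@(np.asarray(P)-s['tool_pos'])
    roll=0
    if yd is not None:
        q=R.T@yd; roll=np.degrees(np.arctan2(-q[0],q[1])); roll=(roll+90)%180-90
    print('dxyz mm',np.round(d*1000,1),'roll',round(roll,1),'tilt',np.round(R[:,2],3),'y',np.round(R[:,1],3),'q6',round(s['q'][5],2))
E
python3 - <<'E'
from h import *
B=np.array([.648,-.1585,.04]);print('bar local',sl(B))
b=sl(B);go(st(b[0]+27,b[1],150),SA);go(st(b[0]+27,b[1],28),SA)
for q in [(669.6,-32.5),(628.6,37.3),(606.9,-50.2),(560,-47.5),(555.7,13.9)]:print(sl([q[0]/1e3,q[1]/1e3,.08]))
# bar from scene: check
p,d,c=load('scene0');X=cloud(c,d);z=X[...,2];hsv=cv2.cvtColor(p,cv2.COLOR_BGR2HSV)
m=np.zeros(z.shape,bool);m[280:330,295:375]=1;m&=(z>.03)&(z<.055)&(hsv[...,1]<60)
from m import rect
print(rect(X[m]),m.sum())
# rest via scene
m=np.zeros(z.shape,bool);m[100:155,370:445]=1
print('rest',rect(X[m&(z>.009)&(z<.021)]),'grip',rect(X[m&(z>.074)&(z<.09)]))
E
```

```text
bar local [-199.1   -0.4   40. ]
dxyz mm [-646.6 -579.6   81.2] roll -37.7 tilt [-0.001 -0.002 -1.   ] y [ 0.343  0.939 -0.002] q6 -0.04
dxyz mm [-646.6 -579.4  203.2] roll -37.7 tilt [-0.001 -0.002 -1.   ] y [ 0.343  0.939 -0.002] q6 -0.04
[-85.6 -59.3  80. ]
[ -6.6 -41.4  80. ]
[-83.4   5.8  80. ]
[-66.6  49.7  80. ]
[-6.8 35.1 80. ]
(array([ 639.7, -136.4]), array([120.6,  58.1]), 18.4) 491
rest (array([505.9, 402.4]), array([137.4, 111.3]), 2.2) grip (array([557. , 349.6]), array([ 53.2, 174.2]), 58.4)
```

Request:
step_arm --commands '[{"fingers":1,"dx":-0.055,"dy":-0.03,"dz":0,"roll":-4},{"fingers":1,"dx":-0.11,"dy":-0.058,"dz":0,"roll":-8},{"fingers":1,"dx":-0.165,"dy":-0.087,"dz":0,"roll":-12},{"fingers":1,"dx":-0.22,"dy":-0.116,"dz":0,"roll":-16},{"fingers":1,"dx":-0.27,"dy":-0.142,"dz":0,"roll":-20},{"fingers":1,"dx":-0.315,"dy":-0.166,"dz":0,"roll":-20},{"fingers":1,"dx":-0.315,"dy":-0.166,"dz":0,"roll":-20}]' --squeeze 40

```text
time: 0.98
tool_pos: [0.4723, 0.3672, 0.2307]
tcp_rot: [-0.009, -3.141, 0.002]
wrist_force: [-0.4, 0.7, -0.1]
width: -0.0
grip_force: 0.0
```

Run:
```python
from h import *
p,d,c=snap('wrist','w1');s=read_state();print(s['time'],s['tool_pos'],ray(c,[[320,240]]))
go(st(-199+27,0,200),SA);go(st(-199+27,0,28),SA)
```

```text
1.025 [0.47109257 0.36870315 0.23072737] (array([0.40592441, 0.36846974, 0.3739201 ]), array([[ 0.25827331, -0.02017174, -0.96604999]]))
dxyz mm [-170.4 -500.8   30.8] roll -17.9 tilt [-0.001 -0.    -1.   ] y [ 0.004  1.    -0.   ] q6 -0.94
dxyz mm [-170.6 -500.7  202.8] roll -17.9 tilt [-0.001 -0.    -1.   ] y [ 0.004  1.    -0.   ] q6 -0.94
```

View pics/w1.png

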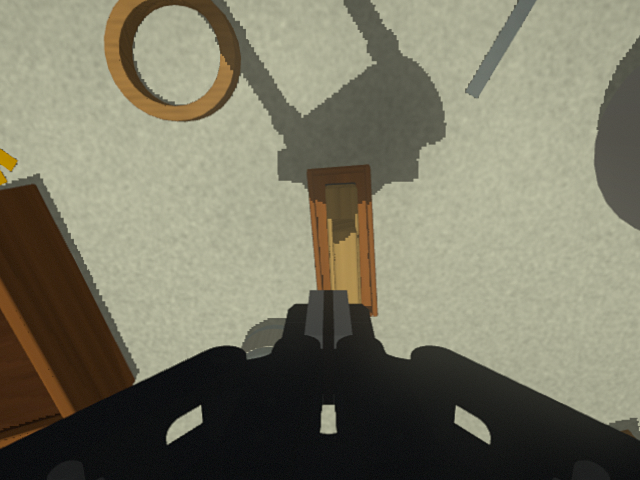

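The wrist view shows the rest from its near corners (308,170) and (371,166) down to (377,315), with the rib inside it. I'll measure it on the next script. The drawer comes first.

Request:
step_arm --commands '[{"dx":-0.02,"dy":-0.058,"dz":0,"roll":-3},{"dx":-0.04,"dy":-0.117,"dz":0,"roll":-6},{"dx":-0.06,"dy":-0.176,"dz":0.01,"roll":-9},{"dx":-0.08,"dy":-0.235,"dz":0.02,"roll":-12},{"dx":-0.1,"dy":-0.294,"dz":0.03,"roll":-15},{"dx":-0.12,"dy":-0.353,"dz":0.03,"roll":-18},{"dx":-0.14,"dy":-0.412,"dz":0.03,"roll":-18},{"dx":-0.16,"dy":-0.47,"dz":0.03,"roll":-18}]'

```text
invalid input
```

Run:
```python
from h import *
p,d,c=load('w1');P=onz(c,[(308,170),(371,166),(377,315)],.016);print('rest corners',P.round(4),np.linalg.norm(P[1]-P[0]),np.linalg.norm(P[2]-P[1]))
X=cloud(c,d);z=X[...,2];from m import rect
m=np.zeros(z.shape,bool);m[150:290,300:390]=1
for a,b in((.074,.09),(.03,.045),(.012,.022)):
  k=m&(z>a)&(z<b);print(a,k.sum(),rect(X[k]),np.median(z[k]))
s=read_state();print(s['tool_pos']);go(st(-199+27,0,200),SA);go(st(-199+27,0,28),SA)
```

```text
rest corners [[0.4407 0.3516 0.016 ]
 [0.4377 0.4044 0.016 ]
 [0.5734 0.4127 0.016 ]] 0.05289056136532927 0.13595209955920362
0.074 1485 (array([500.2, 380.4]), array([45.5, 18.1]), 2.7) 0.0804373342182021
0.03 1525 (array([496.8, 380.3]), array([88.4, 26. ]), 2.8) 0.03549302479324201
0.012 1812 (array([494.4, 380.2]), array([111.,  54.]), 4.0) 0.016284301223024267
[0.47109257 0.36870315 0.23072737]
dxyz mm [-170.4 -500.8   30.8] roll -17.9 tilt [-0.001 -0.    -1.   ] y [ 0.004  1.    -0.   ] q6 -0.94
dxyz mm [-170.6 -500.7  202.8] roll -17.9 tilt [-0.001 -0.    -1.   ] y [ 0.004  1.    -0.   ] q6 -0.94
```

Request:
step_arm --commands '[{"fingers":1,"dx":-0.02,"dy":-0.058,"dz":0,"roll":-3},{"fingers":1,"dx":-0.04,"dy":-0.117,"dz":0,"roll":-6},{"fingers":1,"dx":-0.06,"dy":-0.176,"dz":0.01,"roll":-9},{"fingers":1,"dx":-0.08,"dy":-0.235,"dz":0.02,"roll":-12},{"fingers":1,"dx":-0.1,"dy":-0.294,"dz":0.03,"roll":-15},{"fingers":1,"dx":-0.12,"dy":-0.353,"dz":0.03,"roll":-18},{"fingers":1,"dx":-0.14,"dy":-0.412,"dz":0.03,"roll":-18},{"fingers":1,"dx":-0.16,"dy":-0.47,"dz":0.03,"roll":-18}]'

```text
time: 2.02
tool_pos: [0.6304, -0.0997, 0.201]
tcp_rot: [0.493, -3.103, -0.001]
wrist_force: [0.8, -0.2, -0.1]
width: 0.0
grip_force: 0.0
```

Run:
```python
from h import *
s=read_state();print(s['time'],sl(s['tool_pos']));go(st(-199+27,0,180),SA);go(st(-199+27,0,28),SA)
```

```text
2.025 [-137.8   -1.5  201. ]
dxyz mm [  1.7 -34.3  20.9] roll 0.4 tilt [-0.     0.001 -1.   ] y [-0.31   0.951  0.001] q6 -2.08
dxyz mm [  1.7 -34.4 172.9] roll 0.4 tilt [-0.     0.001 -1.   ] y [-0.31   0.951  0.001] q6 -2.08
```

Request:
step_arm --commands '[{"fingers":1,"dx":0.002,"dy":-0.034,"dz":0,"roll":0},{"fingers":1,"dx":0.002,"dy":-0.034,"dz":0.05,"roll":0},{"fingers":1,"dx":0.002,"dy":-0.034,"dz":0.1,"roll":0},{"fingers":1,"dx":0.002,"dy":-0.034,"dz":0.135,"roll":0},{"fingers":1,"dx":0.002,"dy":-0.034,"dz":0.155,"roll":0},{"fingers":1,"dx":0.002,"dy":-0.034,"dz":0.17,"roll":0},{"fingers":1,"dx":0.002,"dy":-0.034,"dz":0.17,"roll":0}]'

```text
time: 2.9
tool_pos: [0.6383, -0.1321, 0.0308]
tcp_rot: [0.491, -3.102, -0.001]
wrist_force: [-0.1, -0.6, -0.3]
width: -0.002
grip_force: 0.0
```

Run:
```python
from h import *
s=read_state();print(s['time'],sl(s['tool_pos']),s['wrist_force'])
p,d,c=snap('scene','s2');cv2.imwrite('pics/s2c.png',cv2.resize(p[150:360,230:450],None,fx=2.7,fy=2.7))
```

```text
2.9 [-171.     0.8   30.8] [-0.07061381 -0.55366112 -0.31057236]
```

View pics/s2c.png

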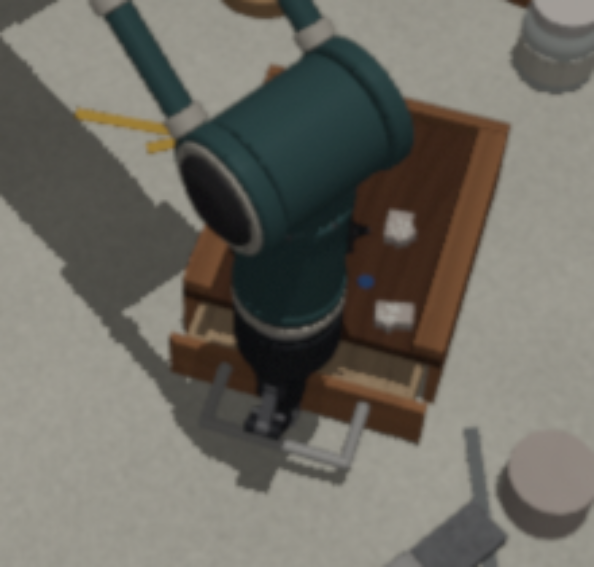

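The fingertips (270,420 in the crop) are inside the handle loop. Now I'll pull it.

Request:
step_arm --commands '[{"fingers":1,"dx":0,"dy":-0.004,"dz":0.007,"roll":0},{"fingers":1,"dx":0,"dy":-0.016,"dz":0.007,"roll":0},{"fingers":1,"dx":0,"dy":-0.028,"dz":0.007,"roll":0},{"fingers":1,"dx":0,"dy":-0.04,"dz":0.007,"roll":0},{"fingers":1,"dx":0,"dy":-0.052,"dz":0.007,"roll":0},{"fingers":1,"dx":0,"dy":-0.064,"dz":0.007,"roll":0},{"fingers":1,"dx":0,"dy":-0.074,"dz":0.007,"roll":0}]'

```text
time: 3.82
tool_pos: [0.6617, -0.2041, 0.0245]
tcp_rot: [-0.49, 3.103, -0.0]
wrist_force: [-0.0, 3.5, 2.6]
width: 0.001
grip_force: 1.2
```

Request:
step_arm --commands '[{"fingers":1,"dx":0,"dy":-0.005,"dz":0,"roll":0},{"fingers":1,"dx":0,"dy":-0.01,"dz":0,"roll":0}]'

```text
time: 4.08
tool_pos: [0.6642, -0.2128, 0.0242]
tcp_rot: [0.49, -3.103, -0.0]
wrist_force: [-0.0, 2.7, 2.0]
width: -0.001
grip_force: 1.1
```

Request:
step_arm --commands '[{"fingers":1,"dx":0,"dy":-0.004,"dz":0,"roll":0},{"fingers":1,"dx":0,"dy":-0.008,"dz":0,"roll":0}]'

```text
time: 4.32
tool_pos: [0.6657, -0.2176, 0.0241]
tcp_rot: [0.488, -3.101, -0.008]
wrist_force: [-4.9, 16.2, 9.2]
width: 0.002
grip_force: 8.3
```

Run:
```python
from h import *
s=read_state();print(s['time'],sl(s['tool_pos']),s['wrist_force'])
```

```text
4.325 [-260.8    0.7   24.1] [-4.86776229 16.24253368  9.17052268]
```

Request:
step_arm --commands '[{"fingers":1,"dx":0,"dy":0.006,"dz":0,"roll":0},{"fingers":1,"dx":0,"dy":0.016,"dz":0,"roll":0},{"fingers":1,"dx":0,"dy":0.016,"dz":-0.03,"roll":0},{"fingers":1,"dx":0,"dy":0.016,"dz":-0.09,"roll":0},{"fingers":0,"dx":0,"dy":0.03,"dz":-0.15,"roll":0},{"fingers":0,"dx":0,"dy":0.07,"dz":-0.18,"roll":0},{"fingers":0,"dx":0,"dy":0.13,"dz":-0.18,"roll":0}]'

```text
time: 5.2
tool_pos: [0.6293, -0.0972, 0.2091]
tcp_rot: [-0.485, 3.095, -0.006]
wrist_force: [1.4, 0.6, -0.7]
width: 0.502
grip_force: 0.0
```

Run:
```python
from h import *
p,d,c=snap('top','top2');X=cloud(c,d);z=X[...,2];hsv=cv2.cvtColor(p,cv2.COLOR_BGR2HSV)
m=np.zeros(z.shape,bool);m[140:240,375:450]=1;m&=(z>.03)&(z<.055)&(hsv[...,1]<60)
from m import rect
r=rect(X[m]);print(r,sl([r[0][0]/1e3,r[0][1]/1e3,.04]))
s=read_state();print(s['time'],sl(s['tool_pos']),s['wrist_force'],s['width'])
go([.5075,.381,.15],np.array([-.05,.998,0]))
```

```text
(array([ 689.6, -217.6]), array([39.8, 76.7]), 76.1) [-268.   -22.1   40. ]
5.25 [-126.     0.5  206.5] [-4.35044654  4.33067355 -0.99399491] 0.4976642190300671
dxyz mm [-33.7 483.2  58.4] roll 15.2 tilt [ 0.001  0.004 -1.   ] y [-0.31   0.951  0.004] q6 -2.07
```

Request:
step_arm --commands '[{"fingers":-0.5,"dx":-0.004,"dy":0.06,"dz":0,"roll":2},{"fingers":-0.5,"dx":-0.008,"dy":0.12,"dz":0,"roll":4},{"fingers":-0.5,"dx":-0.012,"dy":0.18,"dz":0,"roll":6},{"fingers":-0.5,"dx":-0.016,"dy":0.24,"dz":0,"roll":8},{"fingers":-0.5,"dx":-0.02,"dy":0.3,"dz":0,"roll":10},{"fingers":-0.5,"dx":-0.025,"dy":0.36,"dz":0,"roll":12},{"fingers":-0.5,"dx":-0.03,"dy":0.42,"dz":0.02,"roll":15},{"fingers":-0.5,"dx":-0.033,"dy":0.475,"dz":0.04,"roll":15}]'

```text
time: 6.25
tool_pos: [0.5112, 0.3674, 0.164]
tcp_rot: [-0.082, 3.139, 0.0]
wrist_force: [1.0, 0.4, -0.9]
width: 0.752
grip_force: 0.0
```

Run:
```python
from h import *
s=read_state();print(s['time'],s['tool_pos'],s['width'])
go([.5075,.381,.045],np.array([-.05,.998,0]))
```

```text
6.25 [0.51119089 0.36743007 0.16403085] 0.7519191022285513
dxyz mm [  3.2  13.7 119. ] roll 0.1 tilt [ 0.002  0.    -1.   ] y [-0.052  0.999  0.   ] q6 -1.04
```

Request:
step_arm --commands '[{"fingers":-0.5,"dx":0,"dy":0.008,"dz":0.05,"roll":0},{"fingers":-0.5,"dx":0,"dy":0.008,"dz":0.05,"roll":0},{"fingers":-0.5,"dx":0,"dy":0.008,"dz":0.05,"roll":0}]'

```text
time: 6.62
tool_pos: [0.5117, 0.3731, 0.1149]
tcp_rot: [-0.081, 3.14, -0.0]
wrist_force: [1.6, -0.2, -0.1]
width: 0.748
grip_force: 0.0
```

Run:
```python
from h import *
s=read_state();print(s['time'],s['tool_pos'],s['width'])
go([.5075,.381,.045],np.array([-.05,.998,0]))
```

```text
6.625 [0.51171575 0.37307872 0.11493275] 0.7476338689946898
dxyz mm [ 3.8  8.1 69.9] roll 0.1 tilt [ 0. -0. -1.] y [-0.051  0.999 -0.   ] q6 -1.03
```

Request:
step_arm --commands '[{"fingers":-0.5,"dx":0.004,"dy":0.008,"dz":0.02,"roll":0},{"fingers":-0.5,"dx":0.004,"dy":0.008,"dz":0.05,"roll":0},{"fingers":-0.5,"dx":0.004,"dy":0.008,"dz":0.069,"roll":0},{"fingers":-0.5,"dx":0.004,"dy":0.008,"dz":0.069,"roll":0},{"fingers":1,"dx":0.004,"dy":0.008,"dz":0.069,"roll":0},{"fingers":1,"dx":0.004,"dy":0.008,"dz":0.069,"roll":0},{"fingers":1,"dx":0.004,"dy":0.008,"dz":0.069,"roll":0},{"fingers":1,"dx":0.004,"dy":0.008,"dz":0.069,"roll":0}]' --squeeze 60

```text
time: 7.62
tool_pos: [0.5078, 0.3818, 0.0465]
tcp_rot: [-0.081, 3.139, 0.002]
wrist_force: [-0.4, -0.4, 4.5]
width: 0.199
grip_force: 61.0
```

Run:
```python
from h import *
s=read_state();print(s['time'],s['tool_pos'],s['width'],s['grip_force'],s['wrist_force'])
go([.5075,.381,.046],np.array([-.05,.998,0]))
```

```text
7.625 [0.50776924 0.3818037  0.0465321 ] 0.19947233888001384 60.989474058151245 [-0.37792358 -0.39438315  4.49364413]
dxyz mm [ 0.3 -0.8  0.5] roll 0.1 tilt [ 0.002  0.001 -1.   ] y [-0.052  0.999  0.001] q6 -1.02
```

Request:
step_arm --commands '[{"fingers":1,"dz":-0.03,"dx":0,"dy":0,"roll":0},{"fingers":1,"dz":-0.08,"dx":0,"dy":0,"roll":0},{"fingers":1,"dz":-0.13,"dx":0,"dy":0,"roll":0},{"fingers":1,"dz":-0.15,"dx":0,"dy":0,"roll":0}]'

```text
time: 8.12
tool_pos: [0.5083, 0.3823, 0.1988]
tcp_rot: [-0.081, 3.136, 0.005]
wrist_force: [0.6, 0.8, -2.6]
width: 0.201
grip_force: 60.5
```

Run:
```python
from h import *
s=read_state();print(s['time'],s['tool_pos'],s['width'],s['grip_force'],s['wrist_force'])
go(st(45,-21,190),SA);go(st(45,-21,113),SA)
```

```text
8.125 [0.50832789 0.38234898 0.19882751] 0.20105984882762318 60.4578423500061 [ 0.62914323  0.7547454  -2.62969773]
dxyz mm [ -69.4 -306.1    8.3] roll -14.7 tilt [ 0.004  0.003 -1.   ] y [-0.052  0.999  0.003] q6 -1.02
dxyz mm [ -69.  -306.3   85.2] roll -14.7 tilt [ 0.004  0.003 -1.   ] y [-0.052  0.999  0.003] q6 -1.02
```

Request:
step_arm --commands '[{"fingers":1,"dx":-0.012,"dy":-0.052,"dz":0,"roll":-3},{"fingers":1,"dx":-0.024,"dy":-0.105,"dz":0,"roll":-6},{"fingers":1,"dx":-0.036,"dy":-0.158,"dz":0,"roll":-9},{"fingers":1,"dx":-0.048,"dy":-0.21,"dz":0,"roll":-12},{"fingers":1,"dx":-0.06,"dy":-0.263,"dz":0,"roll":-14.7},{"fingers":1,"dx":-0.069,"dy":-0.306,"dz":0.01,"roll":-14.7},{"fingers":1,"dx":-0.069,"dy":-0.306,"dz":0.03,"roll":-14.7},{"fingers":1,"dx":-0.069,"dy":-0.306,"dz":0.03,"roll":-14.7}]'

```text
time: 9.12
tool_pos: [0.5887, 0.0791, 0.1613]
tcp_rot: [0.48, -3.097, -0.002]
wrist_force: [-0.5, -0.5, -1.5]
width: 0.201
grip_force: 60.4
```

Run:
```python
from h import *
p,d,c=snap('scene','s3');cv2.imwrite('pics/s3c.png',cv2.resize(p[150:360,230:450],None,fx=2.7,fy=2.7))
s=read_state();print(s['time'],sl(s['tool_pos']),s['wrist_force'])
go(st(45,-21,113),SA)
```

```text
9.175 [ 45.7 -17.2 162.8] [-0.55584027  0.88159731 -1.39506244]
dxyz mm [-4.  -0.7 49.7] roll -0.0 tilt [-0.005  0.    -1.   ] y [-0.304  0.953  0.002] q6 -1.79
```

View pics/s3c.png

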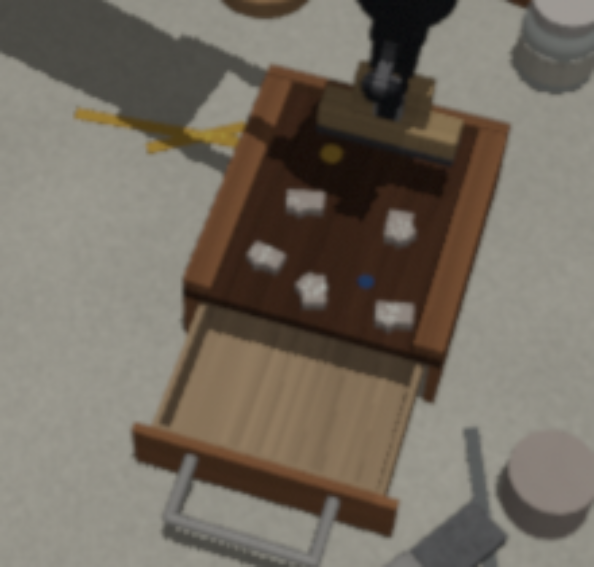

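The drawer is fully out. The scraper is held level behind the chips, and all five chips are still on the board.

Request:
step_arm --commands '[{"fingers":1,"dx":-0.004,"dy":0,"dz":0.025,"roll":0},{"fingers":1,"dx":-0.004,"dy":0,"dz":0.044,"roll":0},{"fingers":1,"dx":-0.004,"dy":0,"dz":0.048,"roll":0},{"fingers":1,"dx":-0.004,"dy":0,"dz":0.048,"roll":0}]'

```text
time: 9.68
tool_pos: [0.5951, 0.0809, 0.1171]
tcp_rot: [0.483, -3.103, -0.0]
wrist_force: [-0.2, 0.1, -1.2]
width: 0.202
grip_force: 60.4
```

Run:
```python
from h import *
s=read_state();print(s['time'],sl(s['tool_pos']),s['wrist_force'])
go(st(-118,-21,113),SA)
```

```text
9.675 [ 45.1 -22.8 117.1] [-0.22425816  0.12056603 -1.21472404]
dxyz mm [   1.8 -163.1    4.1] roll 0.0 tilt [-0.001 -0.    -1.   ] y [-0.304  0.953  0.   ] q6 -1.79
```

Request:
step_arm --commands '[{"fingers":1,"dx":0.002,"dy":-0.004,"dz":0.003,"roll":0},{"fingers":1,"dx":0.002,"dy":-0.016,"dz":0.003,"roll":0},{"fingers":1,"dx":0.002,"dy":-0.032,"dz":0.003,"roll":0},{"fingers":1,"dx":0.002,"dy":-0.048,"dz":0.003,"roll":0},{"fingers":1,"dx":0.002,"dy":-0.064,"dz":0.003,"roll":0},{"fingers":1,"dx":0.002,"dy":-0.08,"dz":0.003,"roll":0}]'

```text
time: 10.42
tool_pos: [0.6182, 0.0022, 0.1143]
tcp_rot: [-0.481, 3.104, -0.0]
wrist_force: [-0.1, 0.9, -0.9]
width: 0.201
grip_force: 60.5
```

Run:
```python
from h import *
s=read_state();print(s['time'],sl(s['tool_pos']),s['wrist_force'])
go(st(-118,-21,113),SA)
```

```text
10.425 [-36.9 -20.9 114.3] [-0.11056832  0.88539065 -0.87651254]
dxyz mm [ -0.2 -81.1   1.3] roll -0.1 tilt [ 0. -0. -1.] y [-0.303  0.953 -0.   ] q6 -1.92
```

Request:
step_arm --commands '[{"fingers":1,"dx":0,"dy":-0.012,"dz":0.001,"roll":0},{"fingers":1,"dx":0,"dy":-0.024,"dz":0.001,"roll":0},{"fingers":1,"dx":0,"dy":-0.036,"dz":0.001,"roll":0},{"fingers":1,"dx":0,"dy":-0.048,"dz":0.001,"roll":0},{"fingers":1,"dx":0,"dy":-0.06,"dz":0.001,"roll":0},{"fingers":1,"dx":0,"dy":-0.072,"dz":0.001,"roll":0},{"fingers":1,"dx":0,"dy":-0.081,"dz":0.001,"roll":0},{"fingers":1,"dx":0,"dy":-0.081,"dz":0.001,"roll":0}]'

```text
time: 11.42
tool_pos: [0.6426, -0.0743, 0.1133]
tcp_rot: [-0.481, 3.104, -0.0]
wrist_force: [0.6, 0.5, -1.8]
width: 0.197
grip_force: 60.3
```

Request:
step_arm --commands '[{"fingers":1,"dx":0,"dy":0,"dz":-0.02,"roll":0},{"fingers":1,"dx":0,"dy":0.02,"dz":-0.05,"roll":0},{"fingers":1,"dx":0,"dy":0.07,"dz":-0.05,"roll":0},{"fingers":1,"dx":0,"dy":0.125,"dz":-0.05,"roll":0},{"fingers":1,"dx":-0.005,"dy":0.163,"dz":-0.05,"roll":0},{"fingers":1,"dx":-0.01,"dy":0.163,"dz":-0.05,"roll":0}]'

```text
time: 12.18
tool_pos: [0.602, 0.088, 0.1651]
tcp_rot: [-0.489, 3.102, 0.001]
wrist_force: [0.1, -0.9, -2.0]
width: 0.201
grip_force: 60.3
```

Run:
```python
from h import *
p,d,c=snap('scene','s4');cv2.imwrite('pics/s4c.png',cv2.resize(p[150:360,230:450],None,fx=2.7,fy=2.7))
s=read_state();print(s['time'],sl(s['tool_pos']),s['wrist_force'])
go(st(45,22,160),SA);go(st(45,22,114),SA)
```

```text
12.225 [ 48.  -32.4 165.1] [ 1.51813362  0.49669458 -0.44155672]
dxyz mm [54.4 -2.9  5. ] roll 0.1 tilt [ 0.003  0.    -1.   ] y [-0.306  0.952 -0.001] q6 -1.78
dxyz mm [54.5 -2.9 51. ] roll 0.1 tilt [ 0.003  0.    -1.   ] y [-0.306  0.952 -0.001] q6 -1.78
```

View pics/s4c.png

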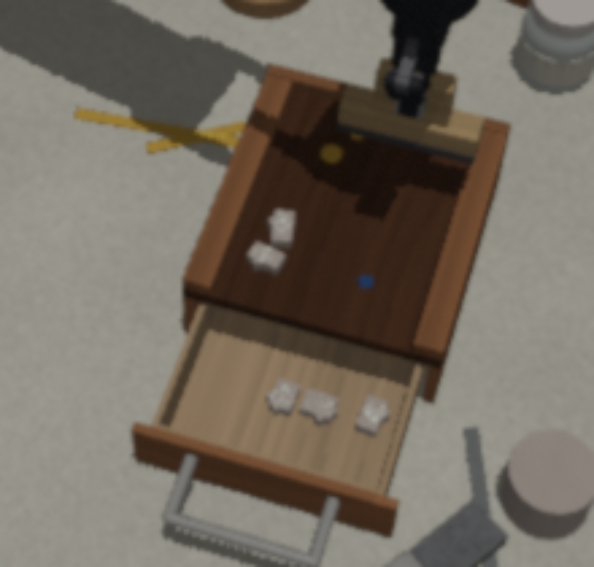

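Three chips are in the drawer. Two remain on the board at the +y side, at (283,225) and (267,256), so I'll make the second pass now.

Request:
step_arm --commands '[{"fingers":1,"dx":0.04,"dy":-0.003,"dz":0,"roll":0},{"fingers":1,"dx":0.054,"dy":-0.003,"dz":0.015,"roll":0},{"fingers":1,"dx":0.054,"dy":-0.003,"dz":0.04,"roll":0},{"fingers":1,"dx":0.054,"dy":-0.003,"dz":0.049,"roll":0},{"fingers":1,"dx":0.054,"dy":-0.003,"dz":0.049,"roll":0}]'

```text
time: 12.85
tool_pos: [0.5519, 0.065, 0.1142]
tcp_rot: [0.481, -3.104, 0.0]
wrist_force: [0.5, -0.0, -1.8]
width: 0.2
grip_force: 60.3
```

Run:
```python
from h import *
s=read_state();print(s['time'],sl(s['tool_pos']),s['wrist_force'])
go(st(-118,22,113.5),SA)
```

```text
12.85 [ 43.1  23.2 114.2] [ 0.52091265 -0.02768858 -1.75872412]
dxyz mm [  -1.4 -161.1    0.7] roll -0.1 tilt [-0.001 -0.    -1.   ] y [-0.303  0.953  0.   ] q6 -1.81
```

Request:
step_arm --commands '[{"fingers":1,"dx":-0.001,"dy":-0.004,"dz":0.001,"roll":0},{"fingers":1,"dx":-0.001,"dy":-0.016,"dz":0.001,"roll":0},{"fingers":1,"dx":-0.001,"dy":-0.032,"dz":0.001,"roll":0},{"fingers":1,"dx":-0.001,"dy":-0.048,"dz":0.001,"roll":0},{"fingers":1,"dx":-0.001,"dy":-0.064,"dz":0.001,"roll":0},{"fingers":1,"dx":-0.001,"dy":-0.08,"dz":0.001,"roll":0}]'

```text
time: 13.6
tool_pos: [0.5774, -0.0116, 0.1133]
tcp_rot: [0.481, -3.104, -0.0]
wrist_force: [-0.0, -0.4, -2.2]
width: 0.2
grip_force: 60.5
```

Request:
step_arm --commands '[{"fingers":1,"dx":0,"dy":-0.012,"dz":0,"roll":0},{"fingers":1,"dx":0,"dy":-0.024,"dz":0,"roll":0},{"fingers":1,"dx":0,"dy":-0.036,"dz":0,"roll":0},{"fingers":1,"dx":0,"dy":-0.048,"dz":0,"roll":0},{"fingers":1,"dx":0,"dy":-0.06,"dz":0,"roll":0},{"fingers":1,"dx":0,"dy":-0.072,"dz":0,"roll":0},{"fingers":1,"dx":0,"dy":-0.081,"dz":0,"roll":0},{"fingers":1,"dx":0,"dy":-0.081,"dz":0,"roll":0}]'

```text
time: 14.6
tool_pos: [0.602, -0.0882, 0.1133]
tcp_rot: [-0.481, 3.104, -0.0]
wrist_force: [0.0, -0.3, -2.1]
width: 0.198
grip_force: 60.3
```

Request:
step_arm --commands '[{"fingers":1,"dx":0,"dy":0,"dz":-0.02,"roll":0},{"fingers":1,"dx":0,"dy":0.02,"dz":-0.05,"roll":0},{"fingers":1,"dx":0,"dy":0.07,"dz":-0.07,"roll":0},{"fingers":1,"dx":0,"dy":0.125,"dz":-0.085,"roll":0},{"fingers":1,"dx":0,"dy":0.163,"dz":-0.085,"roll":0},{"fingers":1,"dx":0,"dy":0.163,"dz":-0.085,"roll":0}]'

```text
time: 15.35
tool_pos: [0.5518, 0.0706, 0.2004]
tcp_rot: [-0.488, 3.101, 0.001]
wrist_force: [0.8, -0.3, -1.3]
width: 0.199
grip_force: 60.3
```

Run:
```python
from h import *
p,d,c=snap('scene','s5');cv2.imwrite('pics/s5c.png',cv2.resize(p[150:360,230:450],None,fx=2.7,fy=2.7))
s=read_state();print(s['time'],sl(s['tool_pos']),s['wrist_force'])
go([.5078,.3818,.2],np.array([-.052,.999,0]))
```

```text
15.4 [ 47.   21.6 200. ] [-0.06292646 -1.07150592 -1.54234518]
dxyz mm [-5.350e+01  3.111e+02 -1.000e-01] roll 14.9 tilt [ 0.002 -0.    -1.   ] y [-0.306  0.952 -0.001] q6 -1.8
```

View pics/s5c.png

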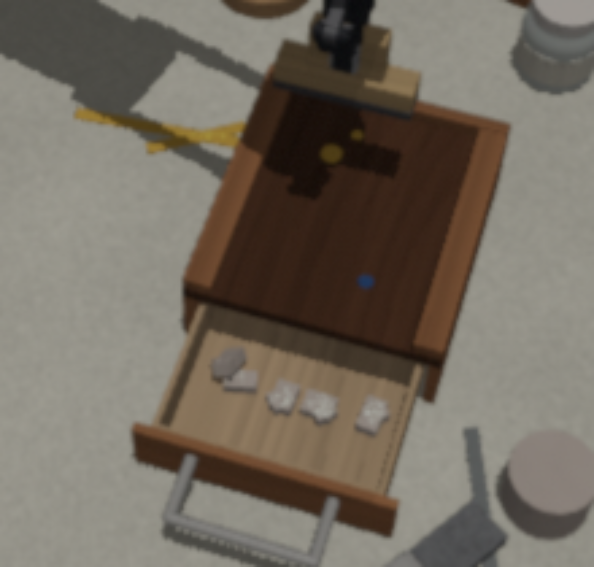

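All five chips are in the drawer and the board is clear. Next, the scraper goes back to its rest.

Request:
step_arm --commands '[{"fingers":1,"dx":-0.01,"dy":0.055,"dz":0,"roll":3},{"fingers":1,"dx":-0.02,"dy":0.11,"dz":0,"roll":6},{"fingers":1,"dx":-0.03,"dy":0.165,"dz":0,"roll":9},{"fingers":1,"dx":-0.04,"dy":0.22,"dz":0,"roll":12},{"fingers":1,"dx":-0.048,"dy":0.27,"dz":0,"roll":14.9},{"fingers":1,"dx":-0.053,"dy":0.311,"dz":0.02,"roll":14.9},{"fingers":1,"dx":-0.053,"dy":0.311,"dz":0.07,"roll":14.9},{"fingers":1,"dx":-0.053,"dy":0.311,"dz":0.1,"roll":14.9}]'

```text
time: 16.4
tool_pos: [0.508, 0.3795, 0.0962]
tcp_rot: [0.077, -3.139, 0.003]
wrist_force: [-0.2, -0.8, -2.9]
width: 0.206
grip_force: 60.3
```

Request:
step_arm --commands '[{"fingers":1,"dx":0,"dy":0,"dz":0.01,"roll":0},{"fingers":1,"dx":0,"dy":0,"dz":0.01,"roll":0},{"fingers":1,"dx":0,"dy":0,"dz":0.01,"roll":0}]'

```text
time: 16.77
tool_pos: [0.5101, 0.3807, 0.0905]
tcp_rot: [-0.074, 3.138, 0.003]
wrist_force: [-0.6, -0.1, -1.6]
width: 0.198
grip_force: 60.3
```

Run:
```python
from h import *
s=read_state();print(s['time'],s['tool_pos'],s['wrist_force'])
go([.5078,.3815,.047],np.array([-.052,.999,0]))
```

```text
16.775 [0.51014511 0.38073958 0.09048612] [-0.58300551 -0.05172819 -1.56255393]
dxyz mm [ 2.4  0.8 43.5] roll -0.3 tilt [ 0.003  0.002 -1.   ] y [-0.047  0.999  0.002] q6 -1.02
```

Request:
step_arm --commands '[{"fingers":1,"dx":0.002,"dy":0.001,"dz":0.01,"roll":0},{"fingers":1,"dx":0.002,"dy":0.001,"dz":0.022,"roll":0},{"fingers":1,"dx":0.002,"dy":0.001,"dz":0.032,"roll":0},{"fingers":1,"dx":0.002,"dy":0.001,"dz":0.039,"roll":0},{"fingers":1,"dx":0.002,"dy":0.001,"dz":0.043,"roll":0},{"fingers":1,"dx":0.002,"dy":0.001,"dz":0.043,"roll":0}]'

```text
time: 17.52
tool_pos: [0.5058, 0.3809, 0.0466]
tcp_rot: [0.076, -3.139, 0.001]
wrist_force: [-5.1, -3.6, 8.6]
width: 0.201
grip_force: 61.8
```

Run:
```python
from h import *
s=read_state();print(s['time'],s['tool_pos'],s['wrist_force'],s['torque'])
go([.5078,.3815,.0465],np.array([-.052,.999,0]))
```

```text
17.525 [0.50578987 0.38093096 0.04660749] [-5.10145882 -3.58069875  8.62190341] [-0.55448975  0.66322719 -0.00253637]
dxyz mm [-2.   0.5  0.1] roll -0.2 tilt [-0.002 -0.001 -1.   ] y [-0.048  0.999 -0.001] q6 -1.01
```

Request:
step_arm --commands '[{"fingers":0.1,"dx":0,"dy":0,"dz":-0.0005,"roll":0},{"fingers":0.1,"dx":0,"dy":0,"dz":-0.0005,"roll":0},{"fingers":0.1,"dx":0,"dy":0,"dz":-0.0005,"roll":0},{"fingers":0.1,"dx":0,"dy":0,"dz":-0.03,"roll":0},{"fingers":0.1,"dx":0,"dy":0,"dz":-0.09,"roll":0},{"fingers":0.1,"dx":0,"dy":0,"dz":-0.15,"roll":0},{"fingers":1,"dx":0.06,"dy":0,"dz":-0.18,"roll":0},{"fingers":1,"dx":0.06,"dy":0,"dz":-0.18,"roll":0}]'

```text
time: 18.52
tool_pos: [0.4456, 0.3793, 0.2288]
tcp_rot: [-0.078, 3.137, 0.006]
wrist_force: [0.8, -0.3, 0.0]
width: 0.029
grip_force: 0.0
```

Run:
```python
from h import *
from m import rect
p,d,c=snap('wrist','w6');X=cloud(c,d);z=X[...,2]
R=(abs(X[...,0]-.5)<.1)&(abs(X[...,1]-.38)<.06)
for a,b in((.074,.09),(.03,.045),(.012,.022)):
  k=R&(z>a)&(z<b);print(a,k.sum(),rect(X[k]) if k.sum()>3 else 0,np.median(z[k]))
s=read_state();print(s['time'],s['tool_pos'],s['width'])
for t in((-325,0,230),(-325,0,28)):go(st(*t),SA)
```

```text
0.074 1073 (array([505. , 381.6]), array([59.7, 17.8]), 2.7) 0.08044864405081414
0.03 1338 (array([505.3, 381.5]), array([109.6,  25.7]), 3.2) 0.03548342576910607
0.012 1671 (array([515.8, 374.1]), array([ 76.6, 164.7]), 78.3) 0.0162366164910287
18.575 [0.44578529 0.37881468 0.22722474] -0.00037121592254812284
dxyz mm [-207.2 -668.5   -3.5] roll -14.9 tilt [ 0.003  0.002 -1.   ] y [-0.05   0.999  0.002] q6 -0.96
dxyz mm [-206.7 -668.9  198.5] roll -14.9 tilt [ 0.003  0.002 -1.   ] y [-0.05   0.999  0.002] q6 -0.96
```

View pics/w6.png

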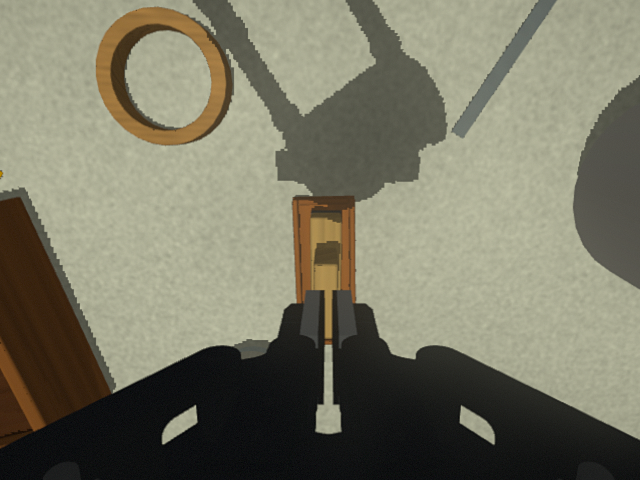

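The scraper is upright in its rest, with the rib top at 80.4 mm and the foot at 35.5 mm, inside the tray. Next I'll push the drawer home.

Request:
step_arm --commands '[{"fingers":1,"dx":-0.017,"dy":-0.055,"dz":0,"roll":-2},{"fingers":1,"dx":-0.034,"dy":-0.11,"dz":0,"roll":-4},{"fingers":1,"dx":-0.051,"dy":-0.165,"dz":0,"roll":-6},{"fingers":1,"dx":-0.068,"dy":-0.22,"dz":0,"roll":-8},{"fingers":1,"dx":-0.085,"dy":-0.275,"dz":0,"roll":-10},{"fingers":1,"dx":-0.102,"dy":-0.33,"dz":0,"roll":-12},{"fingers":1,"dx":-0.119,"dy":-0.385,"dz":0,"roll":-14},{"fingers":1,"dx":-0.136,"dy":-0.44,"dz":0,"roll":-14.9}]'

```text
time: 19.58
tool_pos: [0.6038, -0.0573, 0.2231]
tcp_rot: [0.482, -3.102, -0.001]
wrist_force: [0.1, 0.5, -0.2]
width: -0.003
grip_force: 0.0
```

Run:
```python
from h import *
s=read_state();print(s['time'],sl(s['tool_pos']),s['q'][5])
for t in((-325,0,230),(-325,0,24)):go(st(*t),SA)
p,d,c=load('top0');X=cloud(c,d);T=np.array(c['world_to_cam']);print(st(-325,0,0))
L=X-SO;a=L@SA*1000;b=L@SB*1000;k=(a<-285)&(a>-365)&(abs(b)<60);print('max height near the push start',X[...,2][k].max(),k.sum())
```

```text
19.575 [-89.2  11.  223.1] -2.0145379322094907
dxyz mm [ -11.1 -235.8   -7.1] roll -0.0 tilt [-0.002  0.    -1.   ] y [-0.303  0.953  0.001] q6 -2.01
dxyz mm [ -11.5 -235.9  198.9] roll -0.0 tilt [-0.002  0.    -1.   ] y [-0.303  0.953  0.001] q6 -2.01
[ 0.68588085 -0.27858636  0.        ]
max height near the push start 0.020353158800214377 1637
```

Request:
step_arm --commands '[{"fingers":1,"dx":-0.011,"dy":-0.055,"dz":0,"roll":0},{"fingers":1,"dx":-0.011,"dy":-0.11,"dz":0,"roll":0},{"fingers":1,"dx":-0.011,"dy":-0.165,"dz":0,"roll":0},{"fingers":1,"dx":-0.011,"dy":-0.215,"dz":0,"roll":0},{"fingers":1,"dx":-0.011,"dy":-0.236,"dz":0.03,"roll":0},{"fingers":1,"dx":-0.011,"dy":-0.236,"dz":0.08,"roll":0},{"fingers":1,"dx":-0.011,"dy":-0.236,"dz":0.12,"roll":0},{"fingers":1,"dx":-0.011,"dy":-0.236,"dz":0.12,"roll":0}]'

```text
time: 20.58
tool_pos: [0.6812, -0.2753, 0.0973]
tcp_rot: [0.48, -3.094, -0.01]
wrist_force: [-0.7, 0.8, 0.4]
width: 0.002
grip_force: 0.0
```

Run:
```python
from h import *
p,d,c=snap('wrist','w7')
s=read_state();print(s['time'],sl(s['tool_pos']),s['q'][5])
X=cloud(c,d);L=X-SO;a=L@SA*1000;b=L@SB*1000;z=X[...,2]*1000
k=(abs(b)<40)&(z>30)&(z<55)&(a<-225)
print('bar min a',np.percentile(a[k],[2,50,98]) if k.any() else 0)
k=(a<-295)&(a>-365)&(abs(b)<60)&(z>6)&(z<60);print(k.sum(), np.c_[a[k],b[k],z[k]][::max(1,k.sum()//6)].round(0))
for t in((-325,0,30),):go(st(*t),SA)
```

```text
20.625 [-321.8    1.5  101.1] -2.29594936419966
bar min a [-282.89732633 -228.44941525 -227.43915137]
253 [[-357.  -52.    9.]
 [-359.  -56.    8.]
 [-351.  -54.   13.]
 [-354.  -54.   16.]
 [-357.  -56.   18.]
 [-358.  -57.   18.]
 [-360.  -59.   19.]]
dxyz mm [-1.9 -3.5 71.1] roll -0.1 tilt [-0.006  0.003 -1.   ] y [-0.303  0.953  0.004] q6 -2.3
```

Request:
step_arm --commands '[{"fingers":1,"dx":-0.002,"dy":-0.003,"dz":0.035,"roll":0},{"fingers":1,"dx":-0.002,"dy":-0.003,"dz":0.06,"roll":0},{"fingers":1,"dx":-0.002,"dy":-0.003,"dz":0.072,"roll":0},{"fingers":1,"dx":-0.002,"dy":0.005,"dz":0.072,"roll":0},{"fingers":1,"dx":-0.002,"dy":0.015,"dz":0.072,"roll":0},{"fingers":1,"dx":-0.002,"dy":0.025,"dz":0.072,"roll":0},{"fingers":1,"dx":-0.002,"dy":0.035,"dz":0.072,"roll":0}]'

```text
time: 21.5
tool_pos: [0.6777, -0.2423, 0.0349]
tcp_rot: [-0.483, 3.102, -0.004]
wrist_force: [0.4, -2.7, 1.1]
width: -0.004
grip_force: 1.4
```

Run:
```python
from h import *
s=read_state();print(s['time'],sl(s['tool_pos']),s['wrist_force'])
```

```text
21.5 [-287.9   -3.3   34.9] [ 0.41294625 -2.74772709  1.1235912 ]
```

Request:
step_arm --commands '[{"fingers":1,"dx":0.002,"dy":0.01,"dz":0.004,"roll":0},{"fingers":1,"dx":0.003,"dy":0.022,"dz":0.007,"roll":0},{"fingers":1,"dx":0.003,"dy":0.034,"dz":0.007,"roll":0},{"fingers":1,"dx":0.003,"dy":0.046,"dz":0.007,"roll":0},{"fingers":1,"dx":0.003,"dy":0.058,"dz":0.007,"roll":0},{"fingers":1,"dx":0.003,"dy":0.07,"dz":0.007,"roll":0},{"fingers":1,"dx":0.003,"dy":0.08,"dz":0.007,"roll":0},{"fingers":1,"dx":0.003,"dy":0.087,"dz":0.007,"roll":0}]'

```text
time: 22.5
tool_pos: [0.6469, -0.1595, 0.0258]
tcp_rot: [0.483, -3.103, -0.001]
wrist_force: [0.4, -2.2, -1.1]
width: 0.002
grip_force: 1.1
```

Request:
step_arm --commands '[{"fingers":1,"dx":0,"dy":0.005,"dz":0,"roll":0},{"fingers":1,"dx":0,"dy":0.01,"dz":0,"roll":0}]'

```text
time: 22.75
tool_pos: [0.6441, -0.1506, 0.0259]
tcp_rot: [0.482, -3.104, -0.0]
wrist_force: [0.0, -2.5, -1.7]
width: 0.0
grip_force: 1.1
```

Run:
```python
from h import *
s=read_state();print(s['time'],sl(s['tool_pos']),s['wrist_force'])
```

```text
22.75 [-190.4    0.9   25.9] [ 0.02957664 -2.54351784 -1.65795133]
```

Request:
step_arm --commands '[{"fingers":1,"dx":0,"dy":0.003,"dz":0,"roll":0},{"fingers":1,"dx":0,"dy":0.006,"dz":0,"roll":0}]'

```text
time: 23.0
tool_pos: [0.6433, -0.1474, 0.0262]
tcp_rot: [-0.484, 3.103, -0.007]
wrist_force: [2.6, -14.6, -6.3]
width: 0.001
grip_force: 7.2
```

Request:
step_arm --commands '[{"fingers":1,"dx":0,"dy":0.002,"dz":0,"roll":0},{"fingers":1,"dx":0,"dy":0.004,"dz":0,"roll":0}]'

```text
time: 23.25
tool_pos: [0.6433, -0.1472, 0.0264]
tcp_rot: [-0.485, 3.101, -0.015]
wrist_force: [4.3, -23.0, -10.4]
width: -0.004
grip_force: 11.7
```

Run:
```python
from h import *
s=read_state();print(s['time'],sl(s['tool_pos']),s['wrist_force'])
```

```text
23.25 [-186.9    0.7   26.4] [  4.3230228  -22.97264388 -10.44152282]
```

The drawer hit a hard stop at the expected place. I'll back off and rise.

Request:
step_arm --commands '[{"fingers":1,"dx":0,"dy":-0.008,"dz":0,"roll":0},{"fingers":1,"dx":0,"dy":-0.03,"dz":0,"roll":0},{"fingers":1,"dx":0,"dy":-0.04,"dz":-0.03,"roll":0},{"fingers":1,"dx":0,"dy":-0.04,"dz":-0.09,"roll":0},{"fingers":1,"dx":0,"dy":-0.05,"dz":-0.15,"roll":0},{"fingers":1,"dx":0,"dy":-0.11,"dz":-0.2,"roll":0},{"fingers":1,"dx":0,"dy":-0.15,"dz":-0.22,"roll":0},{"fingers":1,"dx":0,"dy":-0.15,"dz":-0.22,"roll":0}]'

```text
time: 24.25
tool_pos: [0.6894, -0.2892, 0.251]
tcp_rot: [-0.476, 3.098, -0.008]
wrist_force: [0.4, 0.6, -0.5]
width: -0.004
grip_force: 0.0
```

Run:
```python
from h import *
p,d,c=snap('scene','s8')
X=cloud(c,d);L=X-SO;a=L@SA*1000;b=L@SB*1000;z=X[...,2]*1000
hsv=cv2.cvtColor(p,cv2.COLOR_BGR2HSV)
k=(abs(b)<50)&(z>36)&(z<52)&(a<-130)&(a>-260);print('bar',np.percentile(a[k],[2,50,98]).round(1) if k.any() else 0,k.sum())
s=read_state();print(s['time'],sl(s['tool_pos']),s['wrist_force'])
```

```text
bar [-175.1 -171.  -145.7] 162
24.3 [-333.3    0.4  248.3] [-0.32416431  0.57026851  0.06418839]
```

View pics/s8.png

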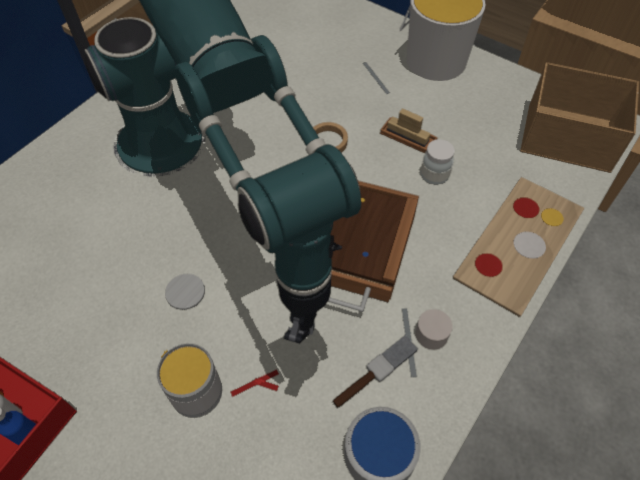

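The drawer is home: the bar is at local x ≈ -170 mm and nothing pokes out at (350,295). The scraper is upright at (410,128), the bystanders haven't moved and the arm is clear.

```bash
python3 -c "from workcell import *;print(finish_job())"
```

```text
the job is handed in; nothing more can be done
None
```

The job is handed in after about 24 s of robot time: all five chips were swept into the drawer with the scraper, the scraper stands upright in its rest, the drawer is pushed fully home, and I touched nothing else on the table.

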